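# Square the slide box into the angle stop

### The job

Push the closed green slide box along the bench into the right-angle stop, the L of two low aluminium rails, so that its long back side lies flush against the long rail and its left end flush against the short rail, ready for its photograph. Only push it with the fingers, never pick it up or tip it, and leave the other things on the bench where they are. Finish clear of the box.

Things in the scene. Friction and masses are not known exactly. Their poses are not given: they have to be found in the camera images.
- slide_box: closed slide box, dark green plastic, 0.2 to 0.35 kg, loose. Walls: 86 mm (its x) by 172 mm (its y), 36 mm high; origin at the centre of the underside, +x to the back (hinge) side. A lip 36 mm long sticks out 5 mm at mid-front, 24 to 29 mm up; the hinge sticks out 5 mm at the back, above the rails. Starts 30 to 90 mm short of the long rail, 40 to 100 mm of the short one, turned up to 0.35 rad
- angle_stop: right-angle stop: two aluminium rails 16 mm high, 15 mm thick, screwed to the bench (place and yaw vary). Origin at the inner corner, at bench level. The long rail's inner face is the plane x = 0 and runs 200 mm toward -y (robot's right); the short rail's is y = 0 and runs 105 mm toward -x (toward the robot)
- stop_corner (a point): the inner corner of the stop at bench level, same origin and axes as the stop. With the box home, the box's origin is at x = -43 mm, y = -86 mm in this frame, axes parallel
- glass_dish: round glass sorting dish, 90 mm across, 28 mm high, loose; a bystander outside the short rail, toward the robot; origin at the centre of its underside
- vent_box: small white specimen box, 38 mm cube, loose; a bystander left of the short rail; origin at the centre of its underside
- loose_vial: glass vial with a black cap standing upright, 16 mm across, 51 mm high, loose; a bystander close behind the long rail; origin at the centre of its underside
- forceps: steel forceps lying flat, 113 mm long (its y), 10 mm high, loose; a bystander on the left near the microscope; origin under its middle
- pin_bowl: glass bowl of black insect pins, 107 mm across, 66 mm high, loose; a bystander on the right; origin at the centre of its underside

How it is judged:
At the end, for the whole second after the job is handed in: the box lies flat and still, its centre within 5 mm of the fully home place along both rails, its sides parallel to the rails within 0.03 rad (x of slide_box in the frame of stop_corner between -0.048 and -0.039 m and y of slide_box in the frame of stop_corner between -0.091 and -0.082 m and angle between the x axis of slide_box and the x axis of stop_corner, either way round below 0.03 rad and angle between slide_box's own z axis and vertical below 0.03 rad and height (world z) of slide_box below 0.004 m and linear speed of slide_box below 0.01 m/s); the robot touches nothing.
It fails at once if the slide box is lifted or tipped (height (world z) of slide_box above 0.01 m or angle between slide_box's own z axis and vertical above 0.12 rad).
It fails at once if another thing on the bench is moved by more than 15 mm or knocked over (distance of any of glass_dish, vent_box, loose_vial, forceps, pin_bowl from where it was at the start of the episode above 0.015 m or angle between any of glass_dish, vent_box, loose_vial, forceps, pin_bowl's own z axis and vertical above 0.3 rad).
It also fails if it takes over 51 s, if anything falls off the work surface, if the arm or the gripper's body presses on something with over 40 N, if the wrist force passes 120 N, or if a joint passes its speed limit or range.

### The arm

A 6-joint arm with a two-finger parallel gripper is mounted at the origin on a cart in front of the work surface, level with it; the furniture and walls round the work are solid. World frame = base frame: x ahead of the robot, y to its left, z up, the work surface at z = 0. Lengths are in m, angles in rad, forces in N, time in s.
With the tool pointing down it reaches from about 0.275 to 0.725 m from the base axis. Payload 15.9 kg.
Tool frame: the origin (TCP) lies midway between the tips of the shut fingers; the grasp point (between the pads) lies env.grasp_offset behind it (env.grasp_offset is the distance from the TCP to the grasp point, in m); z points along the fingers, y is the line along which they close (so a half turn about z gives the same grasp; the last joint's range is limited). The gripper opens to 85 mm and grips with 20 to 120 N. Pads are 22 mm wide; open, the fingers measure 114 mm over their backs; the gripper's body (76 mm by 85 mm) begins 54 mm behind the grasp point. The pads swing forward as they close: fully open they stand 13 mm farther back than shut.
Start: joints at [1.291, 0.213, -0.034, 1.323, 0, 1.571], TCP at [0.138, 0.481, 0.231] pointing down, gripper open.
Joint ranges: [-2.98, 2.98], [-0.74, 1.72], [-1.14, 1.35], [-2.1, 2.04], [-1.57, 1.44], [-3.14, 3.14]. Speed limits (rad/s): [1.89, 1.89, 2.39, 2.57, 3.14, 3.14].

### API

Orientations are given as a 3x3 rotation matrix whose columns are the frame's x, y, z axes.
In Python, from rig import env gives the robot as it stands.
- The arm moves only by the shell command python3 inch.py 'ROWS' [OPENING] [FORCE]. ROWS is rows parted by semicolons, their numbers by spaces, 1 to 20 of them, each of 6 numbers: dx, dy, dz in m, then a rotation vector rx, ry, rz in rad; each row is the pose to reach, as a shift and turn from the pose commanded when the command began, along the tool's axes at that moment; what a row does not reach only later rows make up. A row lasts 1/12 s, in which the tool goes at most 0.0417 m and 0.125 rad, less where a joint would pass 70% of its speed; a pose out of reach is approached as far as the arm can. OPENING is the finger opening in m, set as the command begins (- or left out keeps the last). The fingers move at their own pace and stop on an object; FORCE is the grip in N (left out, the last holds). Time passes only in rows, so rows that do not move let the fingers close. It prints the time, the measured TCP pose, the force, the opening and the grip force at its end.
- env.get_obs(): the state, without advancing time (a new reading comes with each control period).
- env.camera(name): name is "side" or "top" or "wrist"; returns a dict with "pixels" (420x560x3 uint8, red, green, blue), "intrinsics" (3x3 intrinsics, pixels), "R" (3x3) and "t" (3): a world point X has camera coordinates R X + t. Camera axes: x right, y down, z forward; pixel columns grow to the right and rows downward; lengths in m; the calibration is good to about 2 mm. A picture is of the moment at which its call begins. There is no depth.
- env.job_done(): hands the job in; it is judged then, once.
The state is a dict: "clock": time; "qpos": joint angles; "joint_velocities": joint speeds; "joint_torque": joint torques, N m; "eef_pos": TCP position; "tool_rot": TCP orientation; "ft_force": force on the tool from outside, world axes, zero at the start; "moment": the same for the moment, N m; "finger_gap": finger opening in m; "grip_force": force on a finger pad.
Only numpy, scipy, OpenCV 4.12 (cv2) and the standard library are available. Lean on these libraries where they do the work, as an engineer would, in place of code of your own. Each camera call takes 0.05 s, during which the arm holds its last target. There are 200 camera calls.

## Working session

There is one attempt and no reset: what is moved stays moved. The work goes in short steps, Python scripts to look and compute and a shell command to move; the robot and the scene stay as the last step left them, time stands still between calls to the robot, and variables do not carry over. Pictures are saved under pics/ and viewed, at most 10 in all, crops included, and the job is handed in when it is done.

```bash
ls; mkdir -p pics; python3 - <<'E'
from rig import env
import cv2,numpy as np
o=env.get_obs();print(o['clock'],o['eef_pos'],o['tool_rot'].round(3),env.grasp_offset)
for n in("top","side"):
    c=env.camera(n);cv2.imwrite(f"pics/{n}0.png",c["pixels"][:,:,::-1]);print(n,c["intrinsics"],c["R"],c["t"])
E
```

```text
inch.py
pics
rig.py
0.0 [0.13799392 0.48023576 0.23083853] [[-0.961  0.276 -0.   ]
 [ 0.276  0.961 -0.001]
 [ 0.    -0.001 -1.   ]] 0.0187
top [[411.09477706   0.         279.74264364]
 [  0.         411.09477706 211.98719916]
 [  0.           0.           1.        ]] [[-0.03512948 -0.99937484  0.00397986]
 [-0.97642633  0.03347361 -0.21323965]
 [ 0.21297312 -0.01137703 -0.97699182]] [0.1066946  0.59089264 0.794978  ]
side [[494.47319743   0.         276.94203696]
 [  0.         494.47319743 209.35713393]
 [  0.           0.           1.        ]] [[ 0.99517032 -0.09683743 -0.01607955]
 [-0.05899202 -0.45905194 -0.88644868]
 [ 0.07846007  0.88311598 -0.4625475 ]] [-0.60077738  0.1156492   1.08318335]
```

View pics/top0.png

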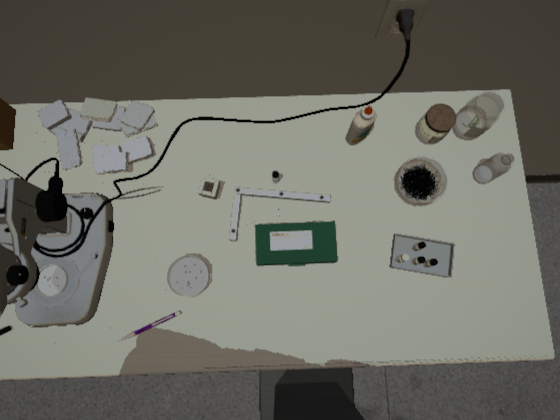

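View pics/side0.png

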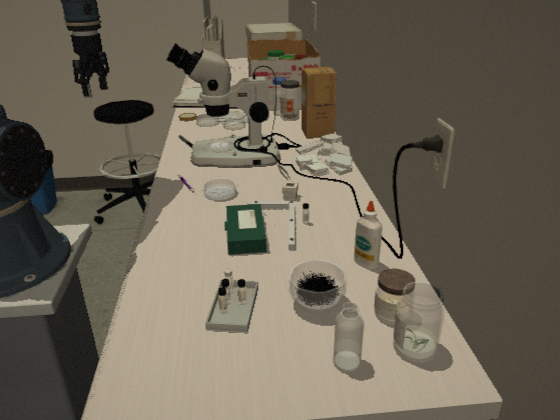

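The top view shows the box at about (256–337, 222–265), the rail corner at about (238,190), the long rail running to (330,198) and the short one to (234,239). The dish is at (188,276), the white box at (209,188) and the vial at (276,176). I'll zoom in and fit.

```bash
cat > h.py <<'E'
from rig import env
import cv2,numpy as np
def back(c,uv,z):
    K,R,t=c["intrinsics"],c["R"],np.array(c["t"])
    d=R.T@np.linalg.inv(K)@np.array([uv[0],uv[1],1.]);o=-R.T@t
    return (o+d*(z-o[2])/d[2])
def green(c):
    p=c["pixels"].astype(int)
    m=((p[...,1]>p[...,0]+12)&(p[...,1]>p[...,2]+4)).astype(np.uint8)
    n,l,s,_=cv2.connectedComponentsWithStats(m)
    k=1+np.argmax(s[1:,4]);return (l==k).astype(np.uint8)
E
python3 - <<'E'
from h import *
c=env.camera("top");m=green(c)
ct=max(cv2.findContours(m,cv2.RETR_EXTERNAL,cv2.CHAIN_APPROX_NONE)[0],key=cv2.contourArea)
print(cv2.boundingRect(ct),cv2.approxPolyDP(ct,3,True).reshape(-1,2).tolist())
p=c["pixels"][160:275,220:350,::-1]
cv2.imwrite("pics/crop.png",cv2.resize(p,None,fx=5,fy=5,interpolation=cv2.INTER_CUBIC))
E
```

```text
(255, 222, 82, 44) [[334, 222], [255, 225], [256, 263], [298, 265], [335, 261]]
```

View pics/crop.png

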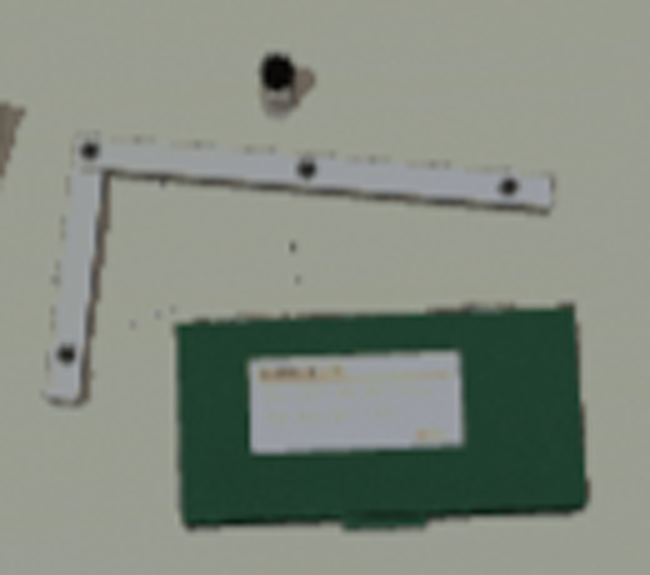

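The crop gives the top corners of the box at (178,323), (574,306), (585,508) and (186,525). The inner edges of the rail tops run (106,168)→(549,205) and (103,170)→(80,400).

```bash
cat >> h.py <<'E'
def crop(u,v): return ((u+.5)/5-.5+220,(v+.5)/5-.5+160)
def corner(c,a,b,p,q,z=.016):
    A,B,P,Q=[back(c,crop(*w),z)[:2] for w in(a,b,p,q)]
    yaw=np.arctan2(*(A-B)[::-1])-np.pi/2       # +y along long rail toward corner
    yaw2=np.arctan2(*(P-Q)[::-1])              # +x along short rail toward corner
    s=np.linalg.solve(np.c_[B-A,-(Q-P)],P-A)
    return A+s[0]*(B-A),yaw,yaw2
E
python3 - <<'E'
from h import *
c=env.camera("top")
print("corner",corner(c,(106,168),(549,205),(103,170),(80,400)))
b=np.array([back(c,crop(*w),.036)[:2] for w in((178,323),(574,306),(585,508),(186,525))])
print("box",b.round(4).tolist(),b.mean(0),[np.linalg.norm(b[i]-b[i-1]).round(4) for i in range(4)],
 [np.arctan2(*(b[i]-b[j])[::-1])for i,j in((0,1),(3,2),(0,3),(1,2))])
for n,uv,z in(("dish",(188,276),.02),("vent",(209,188),.038),("vial",(276,174),.051)):print(n,back(c,uv,z))
# side: same box corners estimate check by reprojection
s=env.camera("side")
P=np.c_[b,np.full(4,.036)]; x=(s["R"]@P.T).T+s["t"]; x=(s["intrinsics"]@x.T).T; print("side reproj",(x[:,:2]/x[:,2:]).round(1).tolist())
m=green(s);ct=max(cv2.findContours(m,cv2.RETR_EXTERNAL,cv2.CHAIN_APPROX_NONE)[0],key=cv2.contourArea)
print(cv2.approxPolyDP(ct,3,True).reshape(-1,2).tolist())
E
```

```text
corner (array([0.65053633, 0.17201597]), np.float64(-0.12010238531354744), np.float64(-0.11118912418818608))
box [[0.5753, 0.1393], [0.5769, -0.0308], [0.4903, -0.03], [0.489, 0.1379]] [0.53284721 0.05408618] [np.float64(0.0863), np.float64(0.1702), np.float64(0.0866), np.float64(0.1679)] [np.float64(1.5800670457525476), np.float64(1.578437728528522), np.float64(0.016481630731810894), np.float64(-0.010027789203853017)]
dish [0.47141098 0.28512549 0.02      ]
vent [0.65852399 0.2379434  0.038     ]
vial [0.68129571 0.09111644 0.051     ]
side reproj [[260.0, 203.7], [265.9, 238.5], [226.3, 240.8], [225.3, 206.0]]
[[259, 204], [227, 206], [229, 253], [265, 251]]
```

Rail yaw is about -0.117 and box yaw about 0.005. In the stop frame the box sits at (-0.103, -0.131). I'll push with the fingers wide open as a two-point pusher, which straddles the lip.

```bash
T='-0.416 -0.314 0.11 0 0 -0.163'; python3 inch.py '-0.2 -0.15 0 0 0 -0.08;-0.2 -0.15 0 0 0 -0.08;-0.2 -0.15 0 0 0 -0.08;-0.2 -0.15 0 0 0 -0.08;-0.2 -0.15 0 0 0 -0.08;-0.2 -0.15 0 0 0 -0.08;-0.416 -0.314 0.11 0 0 -0.163;-0.416 -0.314 0.11 0 0 -0.163;-0.416 -0.314 0.11 0 0 -0.163;-0.416 -0.314 0.11 0 0 -0.163;-0.416 -0.314 0.11 0 0 -0.163;-0.416 -0.314 0.11 0 0 -0.163;-0.416 -0.314 0.11 0 0 -0.163;-0.416 -0.314 0.11 0 0 -0.163;-0.416 -0.314 0.11 0 0 -0.163;-0.416 -0.314 0.11 0 0 -0.163;-0.416 -0.314 0.11 0 0 -0.163' 0.085
```

```text
clock: 1.67
eef_pos: [0.451, 0.0647, 0.1217]
tool_rot: [[-0.993, 0.116, 0.0], [0.116, 0.993, 0.0], [-0.0, 0.0, -1.0]]
ft_force: [-0.2, -0.5, 0.2]
finger_gap: 0.085
grip_force: 0.0
```

```bash
python3 inch.py '0 0 0.06 0 0 0;0 0 0.1 0 0 0;0 0 0.117 0 0 0;0 0 0.117 0 0 0;-0.01 0 0.117 0 0 0;-0.018 0 0.117 0 0 0;-0.024 0 0.117 0 0 0;-0.03 0 0.117 0 0 0;-0.036 0 0.117 0 0 0;-0.042 0 0.117 0 0 0;-0.048 0 0.117 0 0 0;-0.054 0 0.117 0 0 0;-0.06 0 0.117 0 0 0;-0.065 0 0.117 0 0 0;-0.07 0 0.117 0 0 0;-0.074 0 0.117 0 0 0;-0.077 0 0.117 0 0 0;-0.077 0 0.117 0 0 0'
python3 - <<'E'
from h import *
c=env.camera("top");p=c["pixels"][160:275,220:350,::-1]
cv2.imwrite("pics/crop1.png",cv2.resize(p,None,fx=5,fy=5,interpolation=cv2.INTER_CUBIC))
E
```

```text
clock: 3.17
eef_pos: [0.5283, 0.0548, 0.0043]
tool_rot: [[-0.993, 0.117, 0.0], [0.117, 0.993, -0.0], [-0.0, 0.0, -1.0]]
ft_force: [0.6, -0.6, -0.3]
finger_gap: 0.0846
grip_force: 0.0
```

View pics/crop1.png

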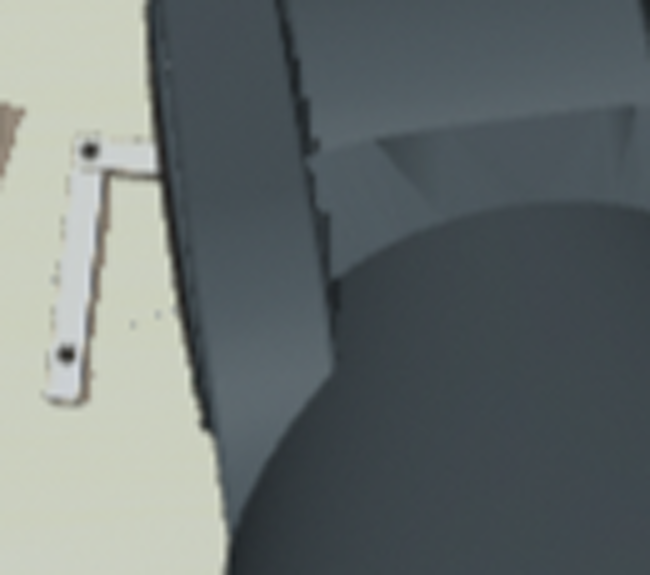

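The arm hides the box in the top view. I'll back off, rise and move round to the right end.

```bash
python3 inch.py '0.03 0 0 0 0 0;0.03 0 -0.04 0 0 0;0.03 0 -0.08 0 0 0;0.03 -0.04 -0.1 0 0 0;0 -0.08 -0.1 0 0 0;-0.03 -0.11 -0.1 0 0 0;-0.057 -0.134 -0.1 0 0 0;-0.057 -0.134 -0.1 0 0 0;-0.057 -0.134 -0.1 0 0 0' 0.04
python3 - <<'E'
from h import *
print(env.get_obs()["qpos"])
c=env.camera("wrist");cv2.imwrite("pics/w.png",c["pixels"][:,:,::-1])
c=env.camera("top");cv2.imwrite("pics/t2.png",cv2.resize(c["pixels"][160:275,220:350,::-1],None,fx=5,fy=5,interpolation=cv2.INTER_CUBIC))
E
```

```text
clock: 3.97
eef_pos: [0.5696, -0.0868, 0.1039]
tool_rot: [[-0.993, 0.119, 0.0], [0.119, 0.993, -0.0], [-0.0, -0.0, -1.0]]
ft_force: [0.7, 0.4, -0.8]
finger_gap: 0.0405
grip_force: 0.0
[-1.51163938e-01  4.20855059e-01 -7.29481842e-02  1.07666154e+00
 -1.88989759e-04 -3.16620536e-02]
```

View pics/t2.png

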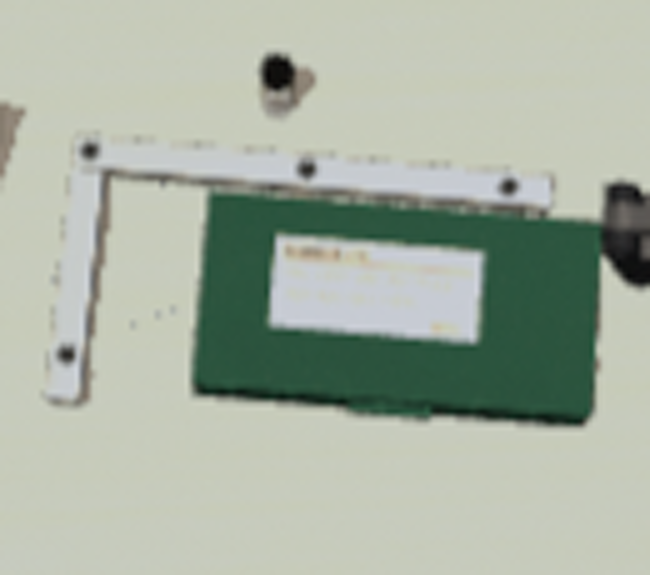

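The box is now parallel to the long rail, with top corners at (208,190), (600,222), (593,420) and (194,388). I'll turn the tool 90° to push on the right end.

```bash
python3 inch.py '0 0 0 0 0 1.571;0 0 0 0 0 1.571;0 0 0 0 0 1.571;0 0 0 0 0 1.571;0 0 0 0 0 1.571;0 0 0 0 0 1.571;0 0 0 0 0 1.571;0 0 0 0 0 1.571;0 0 0 0 0 1.571;0 0 0 0 0 1.571;0 0 0 0 0 1.571;0 0 0 0 0 1.571;0 0 0 0 0 1.571;0 0 0 0 0 1.571;0 0 0 0 0 1.571'
python3 - <<'E'
from h import *
c=env.camera("top")
b=np.array([back(c,crop(*w),.036)[:2] for w in((208,190),(600,222),(593,420),(194,388))])
o=np.array([.6505,.172]);a=-.117;R=np.array([[np.cos(a),-np.sin(a)],[np.sin(a),np.cos(a)]])
print(((b-o)@R).round(4),((b.mean(0)-o)@R))
print((env.get_obs()["eef_pos"][:2]-o)@R)
E
```

```text
clock: 5.32
eef_pos: [0.5681, -0.0838, 0.1045]
tool_rot: [[0.113, 0.994, -0.0], [0.994, -0.113, 0.0], [0.0, -0.0, -1.0]]
ft_force: [-1.1, -0.6, 0.2]
finger_gap: 0.04
grip_force: 0.0
[[-0.0113 -0.0487]
 [-0.0115 -0.2193]
 [-0.098  -0.2207]
 [-0.0983 -0.0507]] [-0.05478978 -0.13486254]
[-0.05180864 -0.26385249]
```

```bash
python3 inch.py '0 0 0.04 0 0 0;0 0 0.08 0 0 0;0 0 0.094 0 0 0;0 0 0.094 0 0 0;0.01 0 0.094 0 0 0;0.02 0 0.094 0 0 0;0.027 0 0.094 0 0 0;0.033 0 0.094 0 0 0;0.039 0 0.094 0 0 0;0.045 0 0.094 0 0 0;0.051 0 0.094 0 0 0;0.057 0 0.094 0 0 0;0.063 0 0.094 0 0 0;0.068 0 0.094 0 0 0;0.072 0 0.094 0 0 0;0.075 0 0.094 0 0 0;0.077 0 0.094 0 0 0;0.079 0 0.094 0 0 0;0.079 0 0.094 0 0 0'; python3 inch.py '0.001 0 0 0 0 0;0.002 0 0 0 0 0;0.002 0 0 0 0 0'
```

```text
clock: 6.95
eef_pos: [0.5779, -0.006, 0.0103]
tool_rot: [[0.117, 0.993, -0.0], [0.993, -0.117, 0.0], [0.0, -0.0, -1.0]]
ft_force: [0.3, 0.2, 0.0]
finger_gap: 0.0402
grip_force: 0.0
clock: 7.2
eef_pos: [0.5781, -0.0043, 0.0102]
tool_rot: [[0.117, 0.993, -0.0], [0.993, -0.117, 0.0], [0.0, -0.0, -1.0]]
ft_force: [0.7, -0.1, -1.2]
finger_gap: 0.0402
grip_force: 0.1
```

```bash
for i in 1 2 3; do python3 inch.py '0.001 0 0 0 0 0;0.002 0 0 0 0 0;0.002 0 0 0 0 0' | grep -E "eef|ft"; done; python3 - <<'E'
from h import *
c=env.camera("top");cv2.imwrite("pics/t3.png",cv2.resize(c["pixels"][160:275,220:350,::-1],None,fx=5,fy=5,interpolation=cv2.INTER_CUBIC))
E
```

```text
eef_pos: [0.5779, -0.0041, 0.0102]
ft_force: [-3.3, -14.9, 2.3]
eef_pos: [0.5777, -0.004, 0.0103]
ft_force: [-6.0, -28.7, 5.6]
eef_pos: [0.5776, -0.0039, 0.0103]
ft_force: [-9.4, -43.7, 9.4]
```

View pics/t3.png

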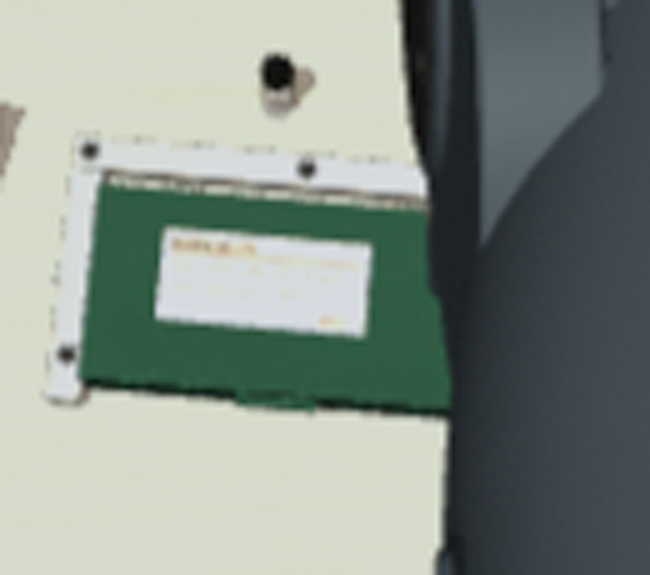

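The box is firm against the short rail, with about 12 mm left to the long rail. I'll back off and go round to the front.

```bash
python3 inch.py '-0.01 0 0 0 0 0;-0.03 0 0 0 0 0;-0.03 0 -0.04 0 0 0;-0.03 0 -0.08 0 0 -0.12;-0.02 0 -0.1 0 0 -0.24;0 -0.03 -0.1 0 0 -0.36;0.03 -0.083 -0.1 0 0 -0.48;0.06 -0.083 -0.1 0 0 -0.6;0.087 -0.083 -0.1 0 0 -0.72;0.087 -0.083 -0.1 0 0 -0.84;0.087 -0.083 -0.1 0 0 -0.96;0.087 -0.083 -0.1 0 0 -1.08;0.087 -0.083 -0.1 0 0 -1.2;0.087 -0.083 -0.1 0 0 -1.32;0.087 -0.083 -0.1 0 0 -1.44;0.087 -0.083 -0.1 0 0 -1.571;0.087 -0.083 -0.1 0 0 -1.571;0.087 -0.083 -0.1 0 0 -1.571;0.087 -0.083 -0.1 0 0 -1.571'; python3 inch.py '0 0 0 0 0 0;0 0 0 0 0 0;0 0 0 0 0 0;0 0 0 0 0 0' 0.085
python3 - <<'E'
from h import *
o=np.array([.6505,.172]);a=-.117;R=np.array([[np.cos(a),-np.sin(a)],[np.sin(a),np.cos(a)]])
print((env.get_obs()["eef_pos"][:2]-o)@R)
E
```

```text
clock: 9.58
eef_pos: [0.5065, 0.0977, 0.1103]
tool_rot: [[-0.993, 0.121, -0.0], [0.121, 0.993, 0.0], [0.0, 0.0, -1.0]]
ft_force: [0.4, -0.7, -0.3]
finger_gap: 0.0403
grip_force: 0.0
clock: 9.92
eef_pos: [0.5066, 0.0977, 0.1103]
tool_rot: [[-0.993, 0.117, 0.0], [0.117, 0.993, -0.0], [-0.0, 0.0, -1.0]]
ft_force: [0.6, 0.5, -0.0]
finger_gap: 0.0846
grip_force: 0.0
[-0.13428189 -0.09064366]
```

```bash
python3 inch.py '0 0 0.04 0 0 0;0 0 0.08 0 0 0;0 0 0.106 0 0 0;0 0 0.106 0 0 0;-0.008 0 0.106 0 0 0;-0.016 0 0.106 0 0 0;-0.021 0 0.106 0 0 0;-0.025 0 0.106 0 0 0;-0.028 0 0.106 0 0 0;-0.031 0.001 0.106 0 0 0;-0.033 0.001 0.106 0 0 0;-0.035 0.001 0.106 0 0 0;-0.035 0.001 0.106 0 0 0' | grep -E "eef|ft"; for i in 1 2 ; do python3 inch.py '-0.001 0 0 0 0 0;-0.002 0 0 0 0 0;-0.002 0 0 0 0 0' | grep -E "eef|ft"; done
```

```text
eef_pos: [0.5418, 0.0946, 0.0044]
ft_force: [-0.4, -0.8, 0.8]
eef_pos: [0.5428, 0.0944, 0.0042]
ft_force: [-5.0, 1.9, 2.0]
eef_pos: [0.543, 0.0943, 0.0038]
ft_force: [-15.8, 4.2, 9.6]
```

```bash
python3 inch.py '-0.001 0 0 0 0 0;-0.002 0 0 0 0 0;-0.002 0 0 0 0 0' | grep -E "eef|ft"; python3 inch.py '0.01 0 0 0 0 0;0.04 0 0 0 0 0;0.04 0 -0.03 0 0 0;0.04 0 -0.07 0 0 0;0.07 0 -0.1 0 0 0;0.11 0 -0.1 0 0 0;0.15 0 -0.1 0 0 0;0.19 0 -0.1 0 0 0;0.23 0 -0.1 0 0 0;0.23 0 -0.1 0 0 0;0.23 0 -0.1 0 0 0' 
python3 - <<'E'
from h import *
c=env.camera("top");cv2.imwrite("pics/t4.png",cv2.resize(c["pixels"][160:275,220:350,::-1],None,fx=5,fy=5,interpolation=cv2.INTER_CUBIC))
E
```

```text
eef_pos: [0.543, 0.0941, 0.0034]
ft_force: [-27.8, 6.4, 16.5]
clock: 12.67
eef_pos: [0.3178, 0.1208, 0.1047]
tool_rot: [[-0.993, 0.115, 0.001], [0.115, 0.993, 0.0], [-0.001, 0.001, -1.0]]
ft_force: [-0.1, 0.2, -0.2]
finger_gap: 0.0846
grip_force: 0.0
```

View pics/t4.png

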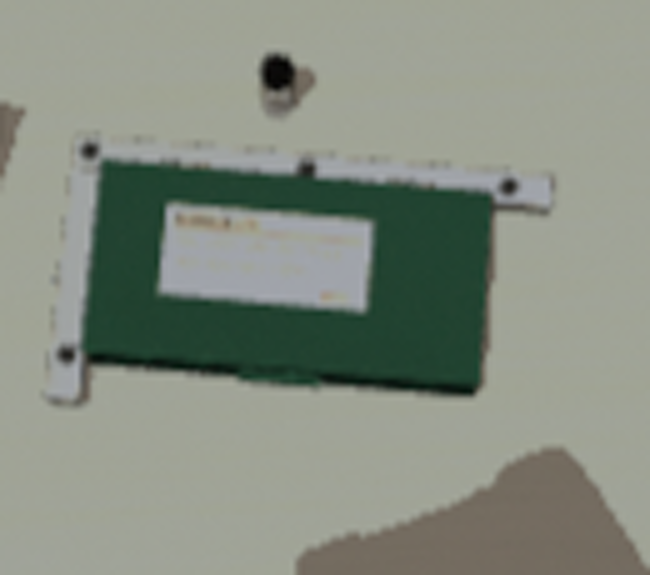

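Visually it looks home, with corners at about (100,160), (493,194), (481,389) and (86,356). I'll check with a fit to the mask edges.

```bash
python3 - <<'E'
from h import *
c=env.camera("top")
p=cv2.resize(c["pixels"],None,fx=5,fy=5,interpolation=cv2.INTER_CUBIC).astype(int)
g=((p[...,1]-p[...,0])>15).astype(np.uint8)
ct=max(cv2.findContours(g,cv2.RETR_EXTERNAL,cv2.CHAIN_APPROX_NONE)[0],key=cv2.contourArea).reshape(-1,2).astype(float)
o=np.array([.6505,.172]);a=-.117;R=np.array([[np.cos(a),-np.sin(a)],[np.sin(a),np.cos(a)]])
q=np.array([(back(c,((u+.5)/5-.5,(v+.5)/5-.5),.036)[:2]-o)@R for u,v in ct])
mn,mx=q.min(0),q.max(0);print("ext",mn,mx)
for n,k,m in(("left",1,(q[:,1]>mx[1]-.006)&(abs(q[:,0]+.043)<.03)),("right",1,(q[:,1]<mn[1]+.006)&(abs(q[:,0]+.043)<.03)),
  ("back",0,(q[:,0]>mx[0]-.008)&(abs(q[:,1]+.086)<.07)&(abs(q[:,1]+.086)>.0)),("front",0,(q[:,0]<-.075)&(abs(q[:,1]+.086)<.07)&(abs(q[:,1]+.086)>.025))):
    s,b=np.polyfit(q[m,1-k],q[m,k],1);print(n,"slope",s.round(4),"pos",np.median(q[m,k]).round(4))
E
```

```text
ext [-0.0934068  -0.17163149] [-0.00098413 -0.00060216]
left slope -0.0012 pos -0.0013
right slope -0.0092 pos -0.1712
back slope 0.0042 pos -0.002
front slope 0.0048 pos -0.0891
```

```bash
python3 -c "from rig import env;print(env.job_done())"
```

```text
the job is handed in; nothing more can be done
None
```

I handed the job in with the slide box pushed home: the last camera fit put its centre about 2 mm from the home place, square to the rails within 0.01 rad. The arm stood clear, and the hand-in call returned no verdict.

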